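# Stack disc springs in series on an arbor

## Task

Build up the spring stack on the arbor: thread the four conical spring washers onto its post one at a time with their faces alternating - a dome-up one first, then a hollow-up one, then dome-up, then hollow-up - keeping each the way up it now lies and letting each settle flat. Leave the two flat washers and the standing bushing where they are.

Things in the scene. Friction and masses are not known exactly. Their poses are not given: they have to be found in the camera images.
- dome_up_1_center (a point): Conical spring washer, dark steel, 64 mm outside, 26 mm hole, 12 mm high; ground bright flat bearing edges 6 mm wide; upright outer rim 5 mm high to grip. Lies dome up: high bright edge round the hole, outer rim at the bottom (0 to 5 mm above the underside). Point: on the hole's axis, half-way up (6 mm above the underside); z axis up. 110 g (75 to 155), rigid.
- dome_up_2_center (a point): Second dome-up conical spring washer, dark steel, 64 mm outside, 26 mm hole, 12 mm high; ground bright flat bearing edges 6 mm wide; upright outer rim 5 mm high to grip. Lies dome up: high bright edge round the hole, outer rim at the bottom (0 to 5 mm above the underside). Point: on the hole's axis, half-way up (6 mm above the underside); z axis up. 110 g (75 to 155), rigid.
- hollow_up_1_center (a point): Conical spring washer, dark steel, 64 mm outside, 26 mm hole, 12 mm high; ground bright flat bearing edges 6 mm wide; upright outer rim 5 mm high to grip. Lies hollow side up, like a dish: high bright edge at the outer rim (7 to 12 mm above the underside), hole edge lowest. Point: on the hole's axis, half-way up (6 mm above the underside); z axis up. 110 g (75 to 155), rigid.
- hollow_up_2_center (a point): Second hollow-up conical spring washer, dark steel, 64 mm outside, 26 mm hole, 12 mm high; ground bright flat bearing edges 6 mm wide; upright outer rim 5 mm high to grip. Lies hollow side up, like a dish: high bright edge at the outer rim (7 to 12 mm above the underside), hole edge lowest. Point: on the hole's axis, half-way up (6 mm above the underside); z axis up. 110 g (75 to 155), rigid.
- arbor_seat (a point): Fixed arbor: grey plate 90x90x10 mm; round dark pedestal 60 mm across with flat top (seat) 34 mm above the worktop; on it an upright steel post 23 mm across, straight for 41 mm, then tapering to a 10 mm tip 49 mm above the seat. Point: centre of the seat at the post's foot, z up. Washers have 1.5 mm play all round; stacked right, their centres are 6, 18, 30 and 42 mm above the seat.
- flat_1_center (a point): Plain flat dark steel washer, 64 mm outside, 26 mm hole, 5 mm thick, no dome and no hollow; to be left lying. Point: its centre, half-way up.
- flat_2_center (a point): Second plain flat dark steel washer, 64 mm outside, 26 mm hole, 5 mm thick, no dome and no hollow; to be left lying. Point: its centre, half-way up.
- bushing_center (a point): Plain steel bushing standing on end, 26 mm across, 55 mm high; to be left standing. Point: its centre, half-way up.
There are look-alikes about, which are no part of the job. Leave any blue look-alike of the part that bears dome_up_1_center alone. Leave any brown look-alike of the part that bears dome_up_2_center alone.

How it is judged (in metres and radians):
At the end, for the whole second after the job is handed in: The four conical washers are on the post, way up unchanged: dome-up first and third, hollow-up second and fourth; centres within 4 mm of the axis and 2.5 mm of 6, 18, 30, 42 mm above the seat, level within 0.12 rad, released, at rest (horizontal distance between each of dome_up_1_center, dome_up_2_center, hollow_up_1_center, hollow_up_2_center and arbor_seat below 0.004 m and angle between each of dome_up_1_center, dome_up_2_center, hollow_up_1_center, hollow_up_2_center's own z axis and vertical below 0.12 rad and (z of dome_up_1_center in the frame of arbor_seat between 0.0035 and 0.0085 m or z of dome_up_1_center in the frame of arbor_seat between 0.0275 and 0.0325 m) and linear speed of each of dome_up_1, dome_up_2, hollow_up_1, hollow_up_2 below 0.02 m/s and (z of dome_up_2_center in the frame of arbor_seat between 0.0035 and 0.0085 m or z of dome_up_2_center in the frame of arbor_seat between 0.0275 and 0.0325 m) and (z of hollow_up_1_center in the frame of arbor_seat between 0.0155 and 0.0205 m or z of hollow_up_1_center in the frame of arbor_seat between 0.0395 and 0.0445 m) and (z of hollow_up_2_center in the frame of arbor_seat between 0.0155 and 0.0205 m or z of hollow_up_2_center in the frame of arbor_seat between 0.0395 and 0.0445 m)); the robot touches nothing.
It fails at once if the first flat washer is moved more than 15 mm or tipped over (distance of flat_1_center from where it was at the start of the episode above 0.015 m or angle between flat_1_center's own z axis and vertical above 0.5 rad).
It fails at once if the second flat washer is moved more than 15 mm or tipped over (distance of flat_2_center from where it was at the start of the episode above 0.015 m or angle between flat_2_center's own z axis and vertical above 0.5 rad).
It fails at once if the bushing is moved more than 15 mm or tipped over (distance of bushing_center from where it was at the start of the episode above 0.015 m or angle between bushing_center's own z axis and vertical above 0.5 rad).
It also fails if it takes over 106 s, if anything falls off the work surface, if the arm or the gripper's body presses on something with over 40 N, if the wrist force passes 120 N, or if a joint passes its speed limit or range.

## Robot

A 6-joint arm with a two-finger parallel gripper is mounted at the origin on a cart in front of the work surface, level with it; the furniture and walls round the work are solid. World frame = base frame: x ahead of the robot, y to its left, z up, the work surface at z = 0. Lengths are in m, angles in degrees, forces in N, time in s.
With the tool pointing down it reaches from about 0.25 to 0.85 m from the base axis. Payload 12.5 kg.
Tool frame: the origin (TCP) lies on the mounting face of the last link; the fingertips stand 186 mm ahead of it and the grasp point (between the pads) lies 167 mm ahead of it; z points along the fingers, y is the line along which they close (so a half turn about z gives the same grasp; the last joint's range is limited). The gripper opens to 93 mm and grips with 3 to 60 N. Pads are 15 mm wide; open, the fingers measure 128 mm over their backs; the gripper's body (75 mm by 188 mm) begins 65 mm behind the grasp point.
Start: joints at [-72.685, 20.094, 94.641, -0, 65.266, -4.847], TCP at [0.207, -0.509, 0.405] pointing down, gripper open.
Joint ranges: [-157.81, 157.81], [-45, 120.19], [0.68, 151.7], [-89.99, 269.99], [4.06, 180], [-164.3, 164.3]. Speed limits (degrees/s): [127.2, 127.2, 159.86, 180, 180, 180].

## Interface

Orientations are given as [roll, pitch, yaw] about the fixed x, y, z axes, in that order (R = Rz(yaw) Ry(pitch) Rx(roll)).
In Python, from workcell import bot gives the robot as it stands.
- The arm moves only by the tool play_rows, never from a script. Its argument "steps" is a list of rows, each a list of 7 numbers: the shift along the tool's x, y, z in mm, then the turn, a rotation vector about the tool's x, y, z in degrees, then the opening, from 0 (shut) to 1 (fully open). In form: [[tx, ty, tz, wx, wy, wz, claw], ...]. A call has exactly 10 rows; each row is the pose to reach, as a shift and turn from the pose commanded when the call began, along the tool's axes at that moment; what a row does not reach only later rows make up. A row lasts 1/12 s, in which the tool goes at most 41.7 mm and 7.16 degrees, less where a joint would pass 70% of its speed; a pose out of reach is approached as far as the arm can. A call with a gripper value outside its range is refused whole. The fingers move at their own pace and stop on an object; "force" is the grip in N (left out, the last holds). Time passes only in rows, so rows that repeat a pose let the fingers close, or fill a call up. It gives the time, the measured TCP pose, the force, the opening and the grip force at its end, in the units of the state.
- bot.observe(): the state, without advancing time (a new reading comes with each control period).
- bot.grab_frame(name): name is "side" or "top" or "wrist"; returns a dict with "frame" (480x640x3 uint8, red, green, blue), "range_z" (480x640 float32, m along the optical axis (not along the pixel's ray), 0 where there is no reading), "camera_matrix" (3x3 intrinsics, pixels), "D" ([k1, k2, p1, p2, k3] as OpenCV has them; the pictures are not rectified), "world_from_camera" (4x4, takes a point from camera to world coordinates); the wrist camera has in their place "T_tool_cam" (4x4, takes a point from camera to tool coordinates, whose origin is the TCP and whose axes are the flange's). Camera axes: x right, y down, z forward; pixel columns grow to the right and rows downward; lengths in m; the calibration is good to about 2 mm. A picture is of the moment at which its call begins: read the wrist's pose just before it.
- bot.finish_job(): hands the job in; it is judged then, once.
The state is a dict: "t": time; "joint_positions": joint angles; "dq": joint speeds; "joint_torque": joint torques, N m; "tcp_pos": TCP position; "ee_rot": TCP orientation; "ft_force": force on the tool from outside, world axes, zero at the start; "wrist_torque": the same for the moment, N m; "opening": finger opening in m; "grip_force": force on a finger pad.
Only numpy, scipy, OpenCV 4.12 (cv2) and the standard library are available. Lean on these libraries where they do the work, as an engineer would, in place of code of your own. Each camera call takes 0.05 s, during which the arm holds its last target. There are 200 camera calls.

## Working session

There is one attempt and no reset: what is moved stays moved. The work goes in short steps, Python scripts to look and compute and a tool call to move; the robot and the scene stay as the last step left them, time stands still between calls to the robot, and variables do not carry over. Pictures are saved under pics/ and viewed, at most 14 in all, crops included, and the job is handed in when it is done.

Besides the shell and the picture viewer there is one more tool, called after "Call:" by a JSON object that holds its "op" and its "data". play_rows: Moves the arm, as the interface text tells. Its arguments: {"type":"object","properties":{"steps":{"type":"array"},"force":{"type":"number"}},"required":["steps"]}

```bash
mkdir -p pics; ls
python3 - <<'E'
from workcell import bot
import cv2,pickle,numpy as np
print(bot.observe())
for n in("top","side"):
    f=bot.grab_frame(n);pickle.dump(f,open(n+".pkl","wb"))
    cv2.imwrite(f"pics/{n}0.png",f["frame"][:,:,::-1]); print(n,f["camera_matrix"],f["D"],f["world_from_camera"])
E
```

```text
pics
{'t': 0.0, 'joint_positions': array([-7.26843317e+01,  2.01250383e+01,  9.46762376e+01, -1.52129614e-05,
        6.52650204e+01, -4.84539627e+00]), 'dq': array([-0.04594327, -0.06519892, -0.00459207,  0.04409486,  0.10288495,
       -0.06060673]), 'joint_torque': array([ 6.06739286e-04, -4.97322035e+01, -2.85249138e+01,  6.99167652e-02,
        2.58053828e-02, -1.17155214e-04]), 'tcp_pos': array([ 0.20746966, -0.50923632,  0.40419933]), 'ee_rot': array([-1.79933939e+02, -5.58610789e-03,  2.21610677e+01]), 'ft_force': array([ 0.30355765,  0.17477679, -0.20418258]), 'wrist_torque': array([-0.00774889,  0.00726926,  0.08005769]), 'grip_force': 0.0, 'opening': 0.0928744553720493}
top [[441.05161463   0.         323.88334882]
 [  0.         441.05161463 242.10464683]
 [  0.           0.           1.        ]] [0.01227258 0.         0.         0.         0.        ] [[ 0.02523395 -0.97931478  0.20076306  0.35025805]
 [-0.99967826 -0.02420272  0.00758979  0.0057194 ]
 [-0.00257378 -0.20088998 -0.97961043  0.89188018]
 [ 0.          0.          0.          1.        ]]
side [[580.81956156   0.         313.80007253]
 [  0.         580.81956156 254.05404664]
 [  0.           0.           1.        ]] [-0.05228675  0.          0.          0.          0.        ] [[-0.60364156  0.48075046 -0.63599989  1.2364337 ]
 [ 0.79696611  0.38537209 -0.46511652  0.50310917]
 [ 0.02149163 -0.78763402 -0.61576844  0.74524451]
 [ 0.          0.          0.          1.        ]]
```

View pics/top0.png

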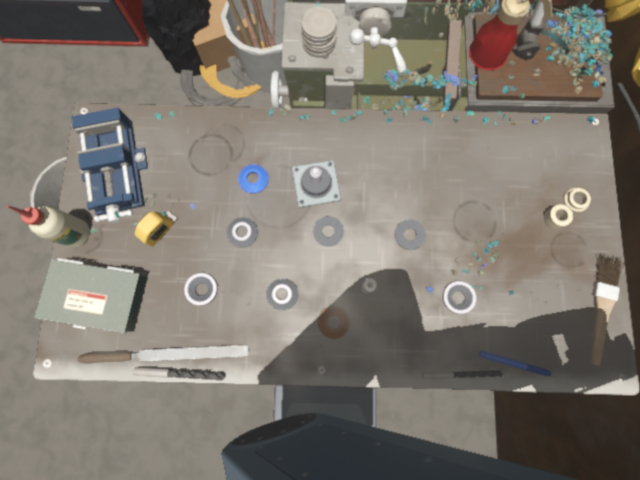

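View pics/side0.png

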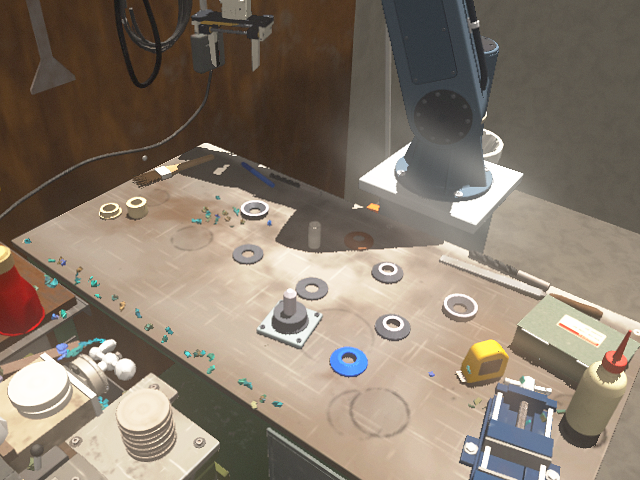

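Candidates in the top view:
- Bright ring at the hole (dome-up): (243,232) and (282,294).
- Bright outer rim (hollow-up): (201,289) and (460,297).
- All dark (flat washers, leave): (328,231) and (410,235).
- Blue look-alike (254,179) and brown look-alike (333,321), both to leave.
- Bushing (370,285) and arbor (316,182).

I'll confirm these in a crop and measure.

```bash
cat > h.py <<'E'
import numpy as np,cv2
def ray(f,px,z,T=None):
    T=f["world_from_camera"] if T is None else T
    p=cv2.undistortPoints(np.array([[px]],float),f["camera_matrix"],f["D"])[0,0]
    d=T[:3,:3]@[p[0],p[1],1]; o=T[:3,3]
    return o+d*(z-o[2])/d[2]
def ring(f,seed,r,box=None):
    """ellipse of the bright ring near seed"""
    x,y=map(int,seed); im=f["frame"][y-r:y+r,x-r:x+r]
    g=im.min(2); t,m=cv2.threshold(cv2.resize(g,None,fx=4,fy=4,interpolation=cv2.INTER_CUBIC),0,255,cv2.THRESH_OTSU)
    cs,_=cv2.findContours(m,cv2.RETR_EXTERNAL,cv2.CHAIN_APPROX_NONE)
    c=min((c for c in cs if cv2.contourArea(c)>600),key=lambda c:np.linalg.norm(c[:,0].mean(0)-4*r)-0.02*len(c)) 
    e=cv2.fitEllipse(cv2.convexHull(c)); return (e[0][0]+.5)/4-.5+x-r,(e[0][1]+.5)/4-.5+y-r,e[1][0]/4,e[1][1]/4,t
E
python3 - <<'E'
import pickle,cv2,numpy as np
from h import *
f=pickle.load(open("top.pkl","rb"))
for n,s,r in[("D1",(243,232),14),("D2",(282,294),14),("H1",(201,289),19),("H2",(460,297),19)]:
    e=ring(f,s,r); print(n,np.round(e,1),np.round(ray(f,e[:2],.012),4))
# heights from depth
u,v=np.meshgrid(np.arange(640),np.arange(480));K=f["camera_matrix"]
P=cv2.undistortPoints(np.stack([u,v],-1).reshape(-1,1,2).astype(float),K,f["D"]).reshape(480,640,2)
Z=f["range_z"];C=np.dstack([P*Z[...,None],Z]);W=C@f["world_from_camera"][:3,:3].T+f["world_from_camera"][:3,3]
for n,a in[("post",(316,182)),("bush",(370,285)),("flat1",(328,231)),("flat2",(410,235)),("blue",(254,179)),("brown",(333,321))]:
    x,y=a;w=W[y-20:y+20,x-20:x+20].reshape(-1,3);
    for lo,hi in ((.003,.009),(.03,.04),(.05,.09)):
        q=w[(w[:,2]>lo)&(w[:,2]<hi)]
        if len(q)>8: print(n,lo,len(q),np.round(np.median(q,0),4),np.round((q.min(0)+q.max(0))/2,4),np.round(np.ptp(q,0),3))
cv2.imwrite("pics/crop0.png",cv2.resize(f["frame"][150:340,175:485,::-1],None,fx=2.5,fy=2.5,interpolation=cv2.INTER_CUBIC))
E
```

```text
D1 [241.2 230.9  18.8  19.5 177. ] [0.5497 0.1823 0.012 ]
D2 [281.4 293.7  19.8  20.  188. ] [0.4239 0.0943 0.012 ]
H1 [199.8 288.7  31.6  33.4 180. ] [0.4297 0.2572 0.012 ]
H2 [459.7 297.1  31.7  33.8 184. ] [ 0.4261 -0.2594  0.012 ]
post 0.003 223 [0.6527 0.0313 0.0081] [0.6618 0.0337 0.006 ] [0.089 0.084 0.006]
post 0.03 476 [0.6509 0.0328 0.0337] [0.6568 0.0338 0.0347] [0.059 0.058 0.009]
post 0.05 145 [0.6521 0.0328 0.077 ] [0.6563 0.0338 0.0681] [0.022 0.022 0.035]
bush 0.003 31 [ 0.4427 -0.0781  0.0039] [ 0.4409 -0.0813  0.0057] [0.067 0.079 0.005]
bush 0.05 124 [ 0.4409 -0.0756  0.055 ] [ 0.4401 -0.0766  0.0544] [0.024 0.025 0.007]
flat1 0.003 534 [0.5551 0.0053 0.0049] [0.5558 0.0085 0.0059] [0.081 0.07  0.006]
flat2 0.003 558 [ 0.5527 -0.1638  0.0048] [ 0.5536 -0.1648  0.0058] [0.081 0.079 0.006]
blue 0.003 305 [0.6599 0.162  0.0065] [0.6645 0.1649 0.006 ] [0.073 0.082 0.006]
brown 0.003 367 [ 0.3705 -0.0101  0.0067] [ 0.3713 -0.0092  0.006 ] [0.071 0.076 0.006]
```

View pics/crop0.png

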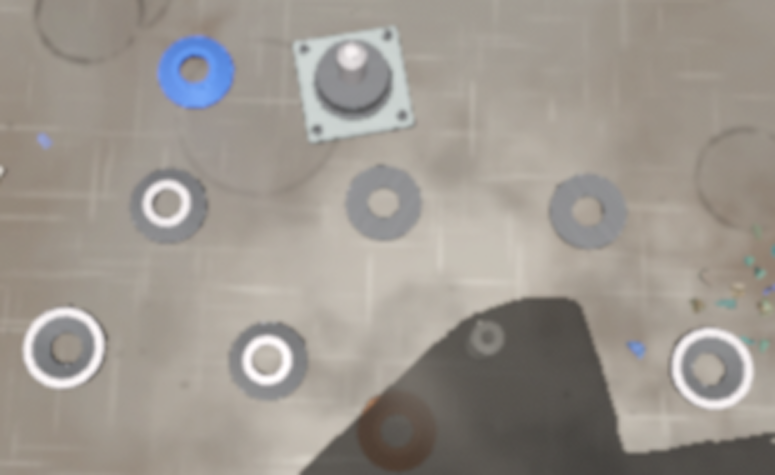

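The crop confirms it: the bright hole edges at (167,203) and (267,360) are the dome-ups, and the bright outer rims at (64,347) and (711,368) are the hollow-ups. The grey plain ones are flat, and the blue and brown ones are look-alikes. Next I move over dome_up at world (0.550, 0.182).

Call:
{"op": "play_rows", "data": {"steps": [[577,-511,54,0,0,22.16,1],[577,-511,54,0,0,22.16,1],[577,-511,54,0,0,22.16,1],[577,-511,54,0,0,22.16,1],[577,-511,54,0,0,22.16,1],[577,-511,54,0,0,22.16,1],[577,-511,54,0,0,22.16,1],[577,-511,54,0,0,22.16,1],[577,-511,54,0,0,22.16,1],[577,-511,54,0,0,22.16,1]], "force": 40}}

```text
t: 0.93
tcp_pos: [0.3909, -0.1371, 0.3757]
ee_rot: [180.0, -0.0, -0.0]
ft_force: [1.1, -1.3, 0.7]
opening: 0.0927
grip_force: 0.0
```

Call:
{"op": "play_rows", "data": {"steps": [[159,-319,26,0,0,0,1],[159,-319,26,0,0,0,1],[159,-319,26,0,0,0,1],[159,-319,26,0,0,0,1],[159,-319,26,0,0,0,1],[159,-319,26,0,0,0,1],[159,-319,26,0,0,0,1],[159,-319,26,0,0,0,1],[159,-319,26,0,0,0,1],[159,-319,26,0,0,0,1]]}}

```text
t: 1.77
tcp_pos: [0.5506, 0.1835, 0.3488]
ee_rot: [-180.0, 0.0, 0.2]
ft_force: [-0.5, -0.1, 0.5]
opening: 0.0934
grip_force: 0.0
```

```bash
cat >> h.py <<'E'
from scipy.spatial.transform import Rotation as R
def shot(name=None):
    from workcell import bot
    o=bot.observe(); f=bot.grab_frame("wrist")
    T=np.eye(4);T[:3,:3]=R.from_euler("xyz",o["ee_rot"],degrees=True).as_matrix();T[:3,3]=o["tcp_pos"]
    f["world_from_camera"]=T@f["T_tool_cam"]
    if name: cv2.imwrite("pics/"+name,f["frame"][:,:,::-1])
    print("t",round(o["t"],2),"tcp",np.round(o["tcp_pos"],4),np.round(o["ee_rot"],2))
    return o,f
def proj(f,p):
    i=np.linalg.inv(f["world_from_camera"])
    return cv2.projectPoints(np.array([p],float),cv2.Rodrigues(i[:3,:3])[0],i[:3,3],f["camera_matrix"],f["D"])[0][0,0]
E
python3 - <<'E'
from h import *
o,f=shot("w1.png")
print(f["T_tool_cam"].round(4),f["camera_matrix"].round(1).tolist())
for p in[(.5497,.1823,.012),(.656,.0335,.083)]: print(proj(f,p))
E
```

```text
t 1.77 tcp [0.5506 0.1835 0.3488] [-1.7997e+02  1.0000e-02  1.9000e-01]
[[-9.000e-04 -9.701e-01 -2.427e-01  6.790e-02]
 [ 1.000e+00 -1.100e-03  8.000e-04  0.000e+00]
 [-1.000e-03 -2.427e-01  9.701e-01  1.980e-02]
 [ 0.000e+00  0.000e+00  0.000e+00  1.000e+00]] [[364.9, 0.0, 327.0], [0.0, 364.9, 240.1], [0.0, 0.0, 1.0]]
[328.13798422 228.57239775]
[567.3358688   86.71117078]
```

View pics/w1.png

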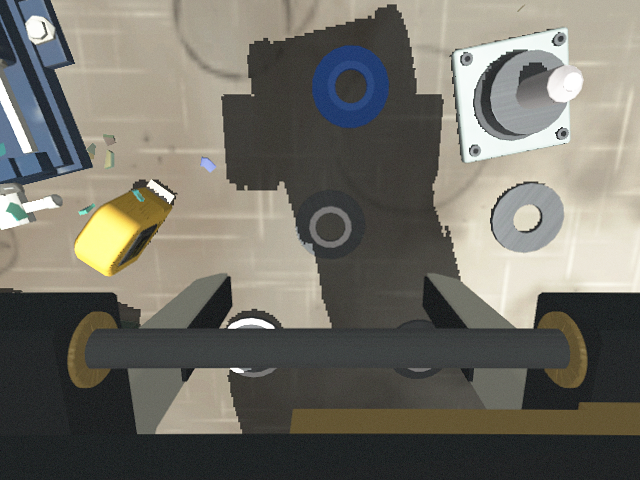

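The wrist view shows the target dome-up at (330,226) in the gripper's shadow, the post tip at (565,83), flat_1 at (527,217) and the blue look-alike at (350,86). The washer sits within about 3 px of its prediction, and I'll refine that now.

```bash
cat >> h.py <<'E'
def cloud(f):
    u,v=np.meshgrid(np.arange(640.),np.arange(480.))
    P=cv2.undistortPoints(np.stack([u,v],-1).reshape(-1,1,2),f["camera_matrix"],f["D"]).reshape(480,640,2)
    Z=f["range_z"];W=np.dstack([P*Z[...,None],Z])@f["world_from_camera"][:3,:3].T+f["world_from_camera"][:3,3]
    W[Z<=0]=np.nan; return W
def near(W,xy,rad,lo,hi):
    q=W[(np.hypot(W[...,0]-xy[0],W[...,1]-xy[1])<rad)&(W[...,2]>lo)&(W[...,2]<hi)]
    c,r=cv2.minEnclosingCircle((q[:,:2]*1e3).astype(np.float32)) if len(q) else ((0,0),0)
    return len(q),np.round(c,1),round(r,1),np.round(np.median(q,0)*1e3,1)
E
python3 - <<'E'
from h import *
o,f=shot();W=cloud(f)
e=ring(f,(330,226),24);print("D1 ring",np.round(e,1),ray(f,e[:2],.012).round(4))
print("D1 depth",near(W,(.55,.182),.045,.0025,.02),near(W,(.55,.182),.025,.0105,.02),"table z",np.nanmedian(W[180:250,230:270,2]))
print("tip",near(W,(.656,.0335),.03,.0795,.09),"post",near(W,(.656,.0335),.02,.04,.075),"seat",near(W,(.656,.0335),.04,.031,.037))
E
```

```text
t 1.82 tcp [0.5498 0.1816 0.3489] [1.7999e+02 6.0000e-02 1.6000e-01]
D1 ring [327.6 225.4  41.5  42.2  86. ] [0.5515 0.1807 0.012 ]
D1 depth (3159, array([548.9, 173.9]), 41.2, array([553.9, 181.2,   9.5])) (1253, array([550.7, 180.6]), 24.3, array([551.9, 181.2,  12.1])) table z 0.0002031136920176979
tip (564, array([658.8,  31.9]), 9.1, array([658.8,  32.9,  82.3])) post (940, array([659. ,  31.8]), 11.7, array([656.2,  40.3,  59.5])) seat (3709, array([659.1,  31.3]), 30.2, array([656. ,  39. ,  34.3]))
```

Call:
{"op": "play_rows", "data": {"steps": [[1,0.5,40,0,0,0,1],[1,0.5,80,0,0,0,1],[1,0.5,120,0,0,0,1],[1,0.5,145,0,0,0,1],[1,0.5,155,0,0,0,1],[1,0.5,161,0,0,0,1],[1,0.5,161,0,0,0,1],[1,0.5,161,0,0,0,0.5],[1,0.5,161,0,0,0,0.5],[1,0.5,161,0,0,0,0.5]], "force": 40}}

```text
t: 2.7
tcp_pos: [0.551, 0.1794, 0.1903]
ee_rot: [-180.0, -0.1, 0.0]
ft_force: [-0.8, 0.3, 0.4]
opening: 0.0774
grip_force: 0.0
```

Run:
```python
from h import *
o,f=shot("w2.png");print(o["opening"],o["ft_force"],o["grip_force"])
```

```text
t 2.7 tcp [0.551  0.1794 0.1903] [-1.7997e+02 -1.3000e-01  0.0000e+00]
0.07741366779262915 [-0.76686472  0.32351732  0.43839058] 0.0
```

View pics/w2.png

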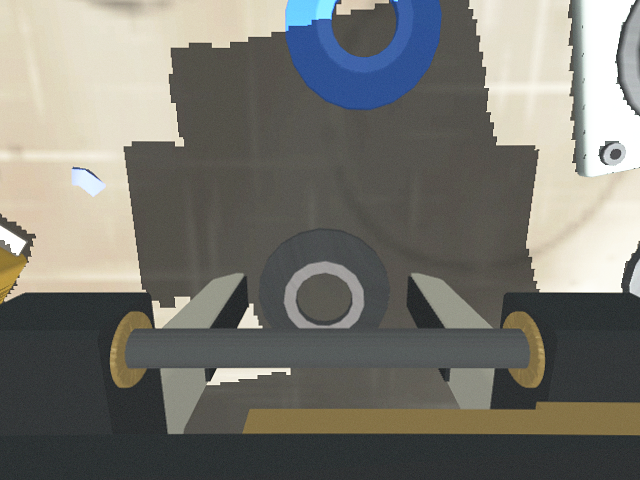

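The wrist view shows the washer between the fingers: hole centre near (325,298), fingertips at columns 245 and 408. The tips are still about 4 mm high, so I'll go down 2.5 mm more, close and lift slightly.

Call:
{"op": "play_rows", "data": {"steps": [[0,0,2.5,0,0,0,0.6],[0,0,2.5,0,0,0,0.5],[0,0,2.5,0,0,0,0.5],[0,0,2.5,0,0,0,0.5],[0,0,2.5,0,0,0,0.5],[0,0,2.5,0,0,0,0.5],[0,0,2.5,0,0,0,0.5],[0,0,2.5,0,0,0,0.5],[0,0,2.5,0,0,0,0.5],[0,0,2.5,0,0,0,0.5]]}}

```text
t: 3.58
tcp_pos: [0.5508, 0.1795, 0.1867]
ee_rot: [-180.0, -0.1, 0.0]
ft_force: [0.2, 1.1, 6.2]
opening: 0.0624
grip_force: 40.0
```

```bash
cat >> h.py <<'E'
def held(f,o,ztool,rout,seed=(326,270)):
    """centre (tool x,y mm) of bright ring of outer radius rout (m): points of the depth cloud brightest... via front arc fit"""
    g=f["frame"].min(2); T=f["T_tool_cam"]
    return g,T
E
python3 - <<'E'
from h import *
o,f=shot();print(o["opening"],o["ft_force"],o["grip_force"])
W=cloud(f); T=np.linalg.inv(f["world_from_camera"]@np.linalg.inv(f["T_tool_cam"]))
print("dome ring",near(W,(.551,.181),.03,.0105,.016), "rim",near(W,(.551,.181),.036,.0035,.016))
E
```

```text
t 3.58 tcp [0.5508 0.1795 0.1867] [-1.7998e+02 -5.0000e-02  0.0000e+00]
0.06243931876637871 [0.21473008 1.11633589 6.15633235] 40.00164270401001
dome ring (3719, array([551.2, 183.1]), 27.9, array([557.6, 179.8,  12.1])) rim (9380, array([554.7, 181. ]), 35.1, array([561.1, 179.8,   9.7]))
```

Call:
{"op": "play_rows", "data": {"steps": [[0,0,-15,0,0,0,0.5],[0,0,-50,0,0,0,0.5],[0,0,-90,0,0,0,0.5],[20,27,-105,0,0,0,0.5],[43,60,-105,0,0,0,0.5],[65,90,-105,0,0,0,0.5],[87,120,-105,0,0,0,0.5],[102,140,-105,0,0,0,0.5],[107.5,148,-105,0,0,0,0.5],[107.5,148,-105,0,0,0,0.5]]}}

```text
t: 4.47
tcp_pos: [0.6586, 0.0296, 0.2905]
ee_rot: [180.0, 0.1, -0.1]
ft_force: [-0.5, 0.8, -0.3]
opening: 0.062
grip_force: 40.0
```

Run:
```python
from h import *
o,f=shot("w3.png");print(o["opening"],o["ft_force"],o["grip_force"])
f["frame"]
```

```text
t 4.47 tcp [0.6586 0.0296 0.2905] [ 1.7999e+02  6.0000e-02 -1.3000e-01]
0.06197137025773816 [-0.45471007  0.80244147 -0.28593372] 39.99929565237835
```

View pics/w3.png

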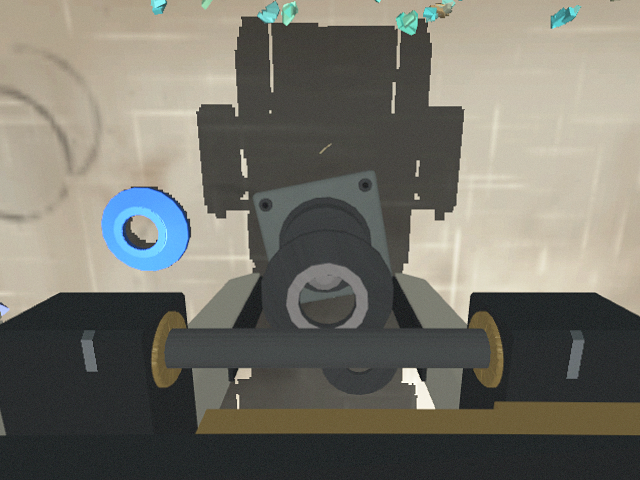

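The view shows the washer held level, its hole at (327,299), with the post tip just visible through the hole's far side near (323,282) and the pedestal's far edge at (323,200). Next I compute the offset.

```bash
cat >> h.py <<'E'
from scipy.optimize import least_squares
def arc(W,xy,lo,hi,R,c0,span,rng=.045):
    """far-side (+x) arc of a disc of known radius R (mm) from cloud points at heights lo..hi"""
    q=W[(np.hypot(W[...,0]-xy[0],W[...,1]-xy[1])<rng)&(W[...,2]>lo)&(W[...,2]<hi)][:,:2]*1e3
    e=[]
    for a in np.arange(-span,span+1,4):   # outermost point by bearing about c0
        b=np.degrees(np.arctan2(q[:,1]-c0[1]*1e3,q[:,0]-c0[0]*1e3)); s=q[abs(b-a)<2]
        if len(s): e.append(s[np.argmax(np.hypot(*(s-np.array(c0)*1e3).T))])
    e=np.array(e); r=least_squares(lambda c:np.hypot(*(e-c[:2]).T)-c[2],[*(np.array(c0)*1e3),R],loss="soft_l1")
    r2=least_squares(lambda c:np.hypot(*(e-c).T)-R,np.array(c0)*1e3,loss="soft_l1")
    return len(e),"free",r.x.round(1),"fixedR",r2.x.round(1),"res",round(np.abs(r2.fun).mean(),2)
E
python3 - <<'E'
from h import *
o,f=shot();W=cloud(f);x,y,z=o["tcp_pos"]
s=W[275:325,285:370,2];print("z of washer ring",np.nanpercentile(s,[5,50,90]))
zt=z-.1867+.012
print("washer ring",arc(W,(x,y),zt-.0015,zt+.003,19,(x,y),60,.03)); print("rim",arc(W,(x,y),zt-.0125,zt+.003,32,(x,y),60))
print("seat",arc(W,(.659,.0315),.032,.036,30,(.659,.0315),60)); print("tip",near(W,(.659,.0315),.02,.080,.085))
E
```

```text
t 4.52 tcp [0.6578 0.0311 0.2905] [-1.7999e+02  9.0000e-02 -6.0000e-02]
z of washer ring [-0.00031859  0.11235195  0.11652439]
washer ring (31, 'free', array([658.8,  31.4,  22.1]), 'fixedR', array([662.7,  31.5]), 'res', np.float64(0.93))
rim (31, 'free', array([658. ,  31.2,  31.5]), 'fixedR', array([657.3,  31.2]), 'res', np.float64(0.14))
seat (31, 'free', array([659.4,  31.3,  29.6]), 'fixedR', array([658.9,  31.3]), 'res', np.float64(0.14))
tip (184, array([655.9,  31.5]), 6.6, array([656. ,  31.5,  82.7]))
```

Call:
{"op": "play_rows", "data": {"steps": [[1.3,0,0,0,0,0,0.5],[1.3,0,8,0,0,0,0.5],[1.3,0,18,0,0,0,0.5],[1.3,0,28,0,0,0,0.5],[1.3,0,38,0,0,0,0.5],[1.3,0,48,0,0,0,0.5],[1.3,0,57,0,0,0,0.5],[1.3,0,64,0,0,0,0.5],[1.3,0,68,0,0,0,0.5],[1.3,0,68,0,0,0,0.5]]}}

```text
t: 5.4
tcp_pos: [0.6592, 0.0313, 0.2222]
ee_rot: [-180.0, 0.1, -0.0]
ft_force: [0.0, 0.4, -1.5]
opening: 0.0625
grip_force: 40.0
```

Run:
```python
from h import *
o,f=shot();W=cloud(f);x,y,z=o["tcp_pos"];print(o["opening"],o["ft_force"],o["wrist_torque"],o["grip_force"])
print("rim",arc(W,(x,y),.033,.05,32,(x,y),60))
```

```text
t 5.4 tcp [0.6592 0.0313 0.2222] [-1.8e+02  8.0e-02 -0.0e+00]
0.06254195740445286 [ 0.04728634  0.41849734 -1.50736868] [ 0.07946363  0.04893475 -0.03821891] 39.99945996562019
rim (31, 'free', array([659.4,  31.5,  31.4]), 'fixedR', array([658.7,  31.5]), 'res', np.float64(0.13))
```

Call:
{"op": "play_rows", "data": {"steps": [[0,0,0,0,0,0,1],[0,0,0,0,0,0,1],[0,0,0,0,0,0,1],[0,0,-5,0,0,0,1],[0,0,-30,0,0,0,1],[0,0,-65,0,0,0,1],[0,0,-100,0,0,0,1],[-29,-28,-110,0,0,0,1],[-58,-56,-110,0,0,0,1],[-87,-84,-110,0,0,0,1]]}}

```text
t: 6.28
tcp_pos: [0.5713, 0.1159, 0.3349]
ee_rot: [-180.0, -0.2, -0.1]
ft_force: [0.2, 0.3, -0.4]
opening: 0.0929
grip_force: 0.0
```

Call:
{"op": "play_rows", "data": {"steps": [[-29,-28,0,0,0,0,1],[-58,-56,0,0,0,0,1],[-87,-84,0,0,0,0,1],[-115,-112,0,0,0,0,1],[-135,-134,0,0,0,0,1],[-141,-140,0,0,0,0,1],[-141,-140,0,0,0,0,1],[-141,-140,0,0,0,0,1],[-141,-140,0,0,0,0,1],[-141,-140,0,0,0,0,1]]}}

```text
t: 7.12
tcp_pos: [0.4323, 0.2545, 0.3333]
ee_rot: [180.0, -0.0, -0.1]
ft_force: [0.8, -1.1, 0.6]
opening: 0.0929
grip_force: 0.0
```

Run:
```python
from h import *
from workcell import bot
o,f=shot();W=cloud(f);x,y,z=o["tcp_pos"]
print("H1 rim depth",near(W,(.431,.256),.04,.0065,.02)); print(arc(W,(.431,.256),.0095,.016,32,(.431,.256),60))
p=proj(f,(.431,.256,.012));e=ring(f,p.round(),42);print("ring",p,np.round(e,1),ray(f,e[:2],.012).round(4))
t=bot.grab_frame("top");W=cloud(t);print("stack top",near(W,(.656,.0335),.04,.043,.05),near(W,(.656,.0335),.04,.035,.05))
```

```text
t 7.12 tcp [0.4323 0.2545 0.3333] [ 1.8e+02 -2.0e-02 -8.0e-02]
H1 rim depth (3343, array([431.2, 255.9]), 31.9, array([431.6, 255.8,  11.4]))
(31, 'free', array([431.5, 255.8,  31.4]), 'fixedR', array([430.8, 255.8]), 'res', np.float64(0.15))
ring [324.8352179  233.14844474] [313.4 238.3  95.1 112.4 110. ] [0.4265 0.2658 0.012 ]
stack top (270, array([657.7,  33.1]), 27.7, array([650.1,  31. ,  45.3])) (588, array([657.5,  33.4]), 32.1, array([650.5,  32.9,  42.7]))
```

Call:
{"op": "play_rows", "data": {"steps": [[-0.8,-1,40,0,0,0,1],[-0.8,-1,80,0,0,0,1],[-0.8,-1,110,0,0,0,1],[-0.8,-1,130,0,0,0,1],[-0.8,-1,139,0,0,0,1],[-0.8,-1,142,0,0,0,1],[-0.8,-1,142,0,0,0,0.6],[-0.8,-1,142,0,0,0,0.5],[-0.8,-1,142,0,0,0,0.5],[-0.8,-1,142,0,0,0,0.5]]}}

```text
t: 8.05
tcp_pos: [0.4309, 0.2565, 0.1924]
ee_rot: [-180.0, -0.1, 0.0]
ft_force: [-0.4, -0.5, 0.2]
opening: 0.0709
grip_force: 0.0
```

Call:
{"op": "play_rows", "data": {"steps": [[0,0,0,0,0,0,0.5],[0,0,0,0,0,0,0.5],[0,0,0,0,0,0,0.5],[0,0,0,0,0,0,0.5],[0,0,0,0,0,0,0.5],[0,0,0,0,0,0,0.5],[0,0,0,0,0,0,0.5],[0,0,0,0,0,0,0.5],[0,0,0,0,0,0,0.5],[0,0,0,0,0,0,0.5]]}}

```text
t: 8.88
tcp_pos: [0.4308, 0.2564, 0.192]
ee_rot: [-180.0, -0.1, 0.0]
ft_force: [-1.0, -1.2, 7.5]
opening: 0.0622
grip_force: 40.0
```

Run:
```python
from h import *
o,f=shot();W=cloud(f);x,y,z=o["tcp_pos"];print(o["opening"],o["ft_force"],o["grip_force"])
print(arc(W,(x,y),.0095,.016,32,(x,y),60))
```

```text
t 8.88 tcp [0.4308 0.2564 0.192 ] [-1.7998e+02 -6.0000e-02  1.0000e-02]
0.062204740555098406 [-0.99150216 -1.18530071  7.45500138] 40.00224847408603
(31, 'free', array([431.9, 256.6,  31.4]), 'fixedR', array([431.2, 256.6]), 'res', np.float64(0.15))
```

Call:
{"op": "play_rows", "data": {"steps": [[0,0,-15,0,0,0,0.5],[0,0,-50,0,0,0,0.5],[0,0,-90,0,0,0,0.5],[20,20,-105,0,0,0,0.5],[48,48,-105,0,0,0,0.5],[76,76,-105,0,0,0,0.5],[104,103,-105,0,0,0,0.5],[132,131,-105,0,0,0,0.5],[160,158,-105,0,0,0,0.5],[188,186,-105,0,0,0,0.5]]}}

```text
t: 9.77
tcp_pos: [0.6196, 0.0688, 0.2964]
ee_rot: [-180.0, 0.0, 0.0]
ft_force: [-0.2, 0.2, -0.4]
opening: 0.0622
grip_force: 40.0
```

Call:
{"op": "play_rows", "data": {"steps": [[22,22,0,0,0,0,0.5],[36,36,0,0,0,0,0.5],[39.5,39,0,0,0,0,0.5],[39.5,39,0,0,0,0,0.5],[39.5,39,0,0,0,0,0.5],[39.5,39,0,0,0,0,0.5],[39.5,39,0,0,0,0,0.5],[39.5,39,0,0,0,0,0.5],[39.5,39,0,0,0,0,0.5],[39.5,39,0,0,0,0,0.5]]}}

```text
t: 10.6
tcp_pos: [0.6579, 0.0317, 0.2964]
ee_rot: [-180.0, -0.0, 0.0]
ft_force: [-0.8, -0.2, -0.6]
opening: 0.062
grip_force: 40.0
```

Run:
```python
from h import *
o,f=shot("w4.png");W=cloud(f);x,y,z=o["tcp_pos"];print(o["opening"],o["ft_force"],o["grip_force"])
zt=z-.192+.012
print("held",arc(W,(x,y),zt-.003,zt+.003,32,(x,y),60),"tip",near(W,(.659,.0315),.02,.080,.085),"D1 rim",arc(W,(.659,.0315),.035,.05,32,(.659,.0315),40))
```

```text
t 10.6 tcp [0.6579 0.0317 0.2964] [-1.8e+02 -0.0e+00  3.0e-02]
0.06200818042758944 [-0.79793599 -0.23625966 -0.56206321] 39.999740824240604
held (31, 'free', array([658.8,  31.8,  31.4]), 'fixedR', array([658.1,  31.8]), 'res', np.float64(0.14)) tip (336, array([659.3,  31.3]), 7.7, array([658.2,  31.5,  82.9])) D1 rim (21, 'free', array([660.1,  31.4,  31.3]), 'fixedR', array([659.3,  31.4]), 'res', np.float64(0.13))
```

View pics/w4.png

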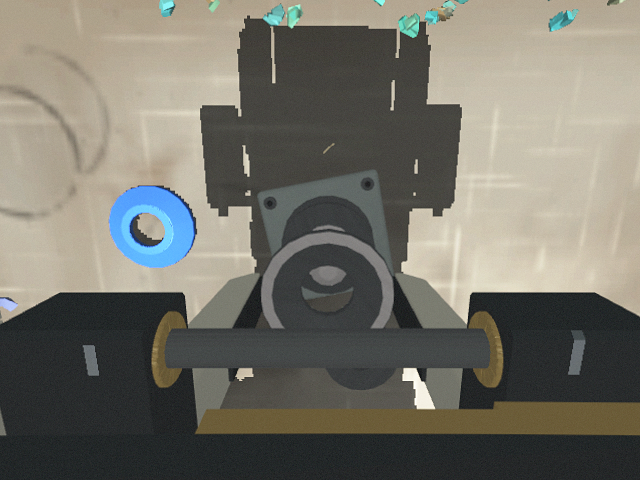

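The hollow-up washer is held level with its hole over the post tip at (327,272). It needs about 1 mm in x before lowering.

Call:
{"op": "play_rows", "data": {"steps": [[1,0.3,0,0,0,0,0.5],[1,0.3,8,0,0,0,0.5],[1,0.3,16,0,0,0,0.5],[1,0.3,25,0,0,0,0.5],[1,0.3,34,0,0,0,0.5],[1,0.3,43,0,0,0,0.5],[1,0.3,50,0,0,0,0.5],[1,0.3,55,0,0,0,0.5],[1,0.3,57,0,0,0,0.5],[1,0.3,57,0,0,0,0.5]]}}

```text
t: 11.48
tcp_pos: [0.6591, 0.0311, 0.2388]
ee_rot: [-180.0, 0.0, 0.0]
ft_force: [0.6, 0.8, -1.4]
opening: 0.0618
grip_force: 40.0
```

Run:
```python
from h import *
o,f=shot();W=cloud(f);x,y,z=o["tcp_pos"];print(o["opening"],o["ft_force"],o["wrist_torque"],o["grip_force"])
print("rim",arc(W,(x,y),.053,.063,32,(x,y),60))
```

```text
t 11.48 tcp [0.6591 0.0311 0.2388] [-1.8e+02  4.0e-02  0.0e+00]
0.06184348082568259 [ 0.60406654  0.80492809 -1.40453883] [ 0.05221333 -0.02068407 -0.0407236 ] 39.999643175382005
rim (31, 'free', array([659.9,  31.2,  31.4]), 'fixedR', array([659.1,  31.2]), 'res', np.float64(0.14))
```

Call:
{"op": "play_rows", "data": {"steps": [[0,0,0,0,0,0,1],[0,0,0,0,0,0,1],[0,0,0,0,0,0,1],[0,0,-5,0,0,0,1],[0,0,-30,0,0,0,1],[0,0,-65,0,0,0,1],[0,0,-90,0,0,0,1],[-34,-9,-94,0,0,0,1],[-68,-18,-94,0,0,0,1],[-102,-27,-94,0,0,0,1]]}}

```text
t: 12.37
tcp_pos: [0.5557, 0.0582, 0.3343]
ee_rot: [-180.0, -0.1, -0.0]
ft_force: [-0.2, -0.0, -0.5]
opening: 0.0928
grip_force: 0.0
```

Call:
{"op": "play_rows", "data": {"steps": [[-34,-9,0,0,0,0,1],[-68,-18,0,0,0,0,1],[-102,-27,0,0,0,0,1],[-125,-33,0,0,0,0,1],[-132,-35,0,0,0,0,1],[-132,-35,0,0,0,0,1],[-132,-35,0,0,0,0,1],[-132,-35,0,0,0,0,1],[-132,-35,0,0,0,0,1],[-132,-35,0,0,0,0,1]]}}

```text
t: 13.2
tcp_pos: [0.4259, 0.0928, 0.3332]
ee_rot: [180.0, -0.0, -0.0]
ft_force: [0.2, 0.5, 0.3]
opening: 0.093
grip_force: 0.0
```

Run:
```python
from h import *
from workcell import bot
o,f=shot();W=cloud(f)
print("D2",near(W,(.4255,.093),.025,.0105,.02),arc(W,(.4255,.093),.0025,.016,32,(.4255,.093),60))
t=bot.grab_frame("top");W=cloud(t);print("stack top",near(W,(.656,.0335),.04,.055,.06))
```

```text
t 13.2 tcp [0.4259 0.0928 0.3332] [ 1.8e+02 -0.0e+00 -3.0e-02]
D2 (1366, array([425.6,  92.9]), 24.6, array([425.7,  93.3,  12. ])) (31, 'free', array([425.5,  93.2,  31.3]), 'fixedR', array([424.7,  93.2]), 'res', np.float64(0.18))
stack top (425, array([657.4,  33. ]), 32.2, array([656.7,  32.5,  57.3]))
```

Call:
{"op": "play_rows", "data": {"steps": [[-0.4,-0.3,40,0,0,0,1],[-0.4,-0.3,80,0,0,0,1],[-0.4,-0.3,112,0,0,0,1],[-0.4,-0.3,133,0,0,0,1],[-0.4,-0.3,142,0,0,0,1],[-0.4,-0.3,145.7,0,0,0,1],[-0.4,-0.3,145.7,0,0,0,0.6],[-0.4,-0.3,145.7,0,0,0,0.5],[-0.4,-0.3,145.7,0,0,0,0.5],[-0.4,-0.3,145.7,0,0,0,0.5]]}}

```text
t: 14.13
tcp_pos: [0.4251, 0.0934, 0.1886]
ee_rot: [-180.0, -0.1, 0.0]
ft_force: [-0.3, 0.5, -0.1]
opening: 0.0709
grip_force: 0.0
```

Call:
{"op": "play_rows", "data": {"steps": [[0,0,0,0,0,0,0.5],[0,0,0,0,0,0,0.5],[0,0,0,0,0,0,0.5],[0,0,0,0,0,0,0.5],[0,0,0,0,0,0,0.5],[0,0,0,0,0,0,0.5],[0,0,0,0,0,0,0.5],[0,0,0,0,0,0,0.5],[0,0,0,0,0,0,0.5],[0,0,0,0,0,0,0.5]]}}

```text
t: 14.97
tcp_pos: [0.425, 0.0934, 0.1883]
ee_rot: [-180.0, -0.1, 0.0]
ft_force: [-0.5, -0.9, 7.5]
opening: 0.0618
grip_force: 40.0
```

Run:
```python
from h import *
o,f=shot();W=cloud(f);x,y,z=o["tcp_pos"];print(o["opening"],o["ft_force"],o["grip_force"])
print(arc(W,(x,y),.0025,.016,32,(x,y),60))
```

```text
t 14.97 tcp [0.425  0.0934 0.1883] [-1.7999e+02 -7.0000e-02  0.0000e+00]
0.06182864828466568 [-0.51124629 -0.8611905   7.5226183 ] 40.0025699660182
(31, 'free', array([425.6,  93.4,  31.4]), 'fixedR', array([424.9,  93.4]), 'res', np.float64(0.14))
```

Call:
{"op": "play_rows", "data": {"steps": [[0,0,-15,0,0,0,0.5],[0,0,-50,0,0,0,0.5],[0,0,-90,0,0,0,0.5],[25,6.6,-105,0,0,0,0.5],[60,15.9,-105,0,0,0,0.5],[95,25.1,-105,0,0,0,0.5],[130,34.4,-105,0,0,0,0.5],[165,43.7,-105,0,0,0,0.5],[200,53,-105,0,0,0,0.5],[222,58.7,-105,0,0,0,0.5]]}}

```text
t: 15.85
tcp_pos: [0.649, 0.0336, 0.2926]
ee_rot: [180.0, -0.1, -0.0]
ft_force: [0.7, -0.3, -0.8]
opening: 0.0619
grip_force: 40.0
```

Call:
{"op": "play_rows", "data": {"steps": [[10,2.5,0,0,0,0,0.5],[12.1,3.3,0,0,0,0,0.5],[12.1,3.3,0,0,0,0,0.5],[12.1,3.3,0,0,0,0,0.5],[12.1,3.3,0,0,0,0,0.5],[12.1,3.3,0,0,0,0,0.5],[12.1,3.3,0,0,0,0,0.5],[12.1,3.3,0,0,0,0,0.5],[12.1,3.3,0,0,0,0,0.5],[12.1,3.3,0,0,0,0,0.5]]}}

```text
t: 16.68
tcp_pos: [0.6587, 0.0314, 0.2927]
ee_rot: [-180.0, -0.0, 0.0]
ft_force: [0.0, -0.6, -1.9]
opening: 0.0614
grip_force: 40.0
```

Run:
```python
from h import *
o,f=shot();W=cloud(f);x,y,z=o["tcp_pos"];print(o["opening"],o["ft_force"],o["grip_force"])
zt=z-.1883
print("held",arc(W,(x,y),zt+.002,zt+.015,32,(x,y),60),"tip",near(W,(.659,.0315),.02,.080,.085),"H1 rim",arc(W,(.659,.0315),.05,.062,32,(.659,.0315),40))
```

```text
t 16.68 tcp [0.6587 0.0314 0.2927] [-1.8e+02 -0.0e+00  1.0e-02]
0.06144549441875205 [ 0.01306301 -0.55017262 -1.85312235] 39.999581939773634
held (31, 'free', array([659.1,  31.5,  31.4]), 'fixedR', array([658.5,  31.5]), 'res', np.float64(0.15)) tip (226, array([657.1,  31.5]), 7.0, array([656.7,  31.2,  82.8])) H1 rim (21, 'free', array([660. ,  31.1,  31.5]), 'fixedR', array([659.4,  31.1]), 'res', np.float64(0.13))
```

Call:
{"op": "play_rows", "data": {"steps": [[0.7,0.2,0,0,0,0,0.5],[0.7,0.2,7,0,0,0,0.5],[0.7,0.2,14,0,0,0,0.5],[0.7,0.2,21,0,0,0,0.5],[0.7,0.2,28,0,0,0,0.5],[0.7,0.2,34,0,0,0,0.5],[0.7,0.2,39,0,0,0,0.5],[0.7,0.2,43,0,0,0,0.5],[0.7,0.2,45,0,0,0,0.5],[0.7,0.2,45,0,0,0,0.5]]}}

```text
t: 17.57
tcp_pos: [0.6594, 0.0311, 0.2471]
ee_rot: [180.0, 0.0, 0.0]
ft_force: [-0.4, -0.7, -1.1]
opening: 0.0616
grip_force: 40.0
```

Run:
```python
from h import *
o,f=shot();W=cloud(f);x,y,z=o["tcp_pos"];print(o["opening"],o["ft_force"],o["wrist_torque"],o["grip_force"])
print("rim",arc(W,(x,y),.0595,.073,32,(x,y),60))
```

```text
t 17.57 tcp [0.6594 0.0311 0.2471] [1.8e+02 3.0e-02 0.0e+00]
0.061603210117598034 [-0.37731432 -0.73565999 -1.1044411 ] [ 0.02917764 -0.00011418 -0.04426046] 39.99968929798342
rim (31, 'free', array([659.7,  31.2,  31.5]), 'fixedR', array([659.1,  31.2]), 'res', np.float64(0.13))
```

Call:
{"op": "play_rows", "data": {"steps": [[0,0,0,0,0,0,1],[0,0,0,0,0,0,1],[0,0,0,0,0,0,1],[0,0,-5,0,0,0,1],[0,0,-30,0,0,0,1],[0,0,-65,0,0,0,1],[0,0,-82,0,0,0,1],[-22,28,-86,0,0,0,1],[-44,55,-86,0,0,0,1],[-66,83,-86,0,0,0,1]]}}

```text
t: 18.45
tcp_pos: [0.5925, -0.0523, 0.3346]
ee_rot: [180.0, -0.1, 0.1]
ft_force: [0.1, 0.3, -0.1]
opening: 0.093
grip_force: 0.0
```

Call:
{"op": "play_rows", "data": {"steps": [[-24,31,0,0,0,0,1],[-48,62,0,0,0,0,1],[-72,93,0,0,0,0,1],[-96,124,0,0,0,0,1],[-120,155,0,0,0,0,1],[-144,186,0,0,0,0,1],[-162,205,0,0,0,0,1],[-166,209,0,0,0,0,1],[-166,209,0,0,0,0,1],[-166,209,0,0,0,0,1]]}}

```text
t: 19.28
tcp_pos: [0.4279, -0.2606, 0.334]
ee_rot: [180.0, -0.0, -0.0]
ft_force: [-0.2, 0.6, 0.6]
opening: 0.0927
grip_force: 0.0
```

Run:
```python
from h import *
from workcell import bot
o,f=shot();W=cloud(f);c=(.4275,-.261)
print("H2",near(W,c,.04,.0065,.02),arc(W,c,.0095,.016,32,c,60))
t=bot.grab_frame("top");W=cloud(t);print("stack top",near(W,(.656,.0335),.04,.067,.072),near(W,(.656,.0335),.04,.06,.072))
```

```text
t 19.28 tcp [ 0.4279 -0.2606  0.334 ] [ 1.7999e+02 -4.0000e-02 -4.0000e-02]
H2 (3365, array([ 429.4, -263.4]), 35.5, array([ 427.9, -261. ,   11.4])) (31, 'free', array([ 427.2, -260.2,   31.7]), 'fixedR', array([ 426.9, -260.2]), 'res', np.float64(0.36))
stack top (323, array([655.6,  32.7]), 28.0, array([654.5,  32.7,  69.2])) (650, array([657.4,  33. ]), 32.3, array([652.6,  32.6,  67. ]))
```

Call:
{"op": "play_rows", "data": {"steps": [[-0.3,0,40,0,0,0,1],[-0.3,0,80,0,0,0,1],[-0.3,0,110,0,0,0,1],[-0.3,0,130,0,0,0,1],[-0.3,0,139,0,0,0,1],[-0.3,0,142.5,0,0,0,1],[-0.3,0,142.5,0,0,0,0.6],[-0.3,0,142.5,0,0,0,0.5],[-0.3,0,142.5,0,0,0,0.5],[-0.3,0,142.5,0,0,0,0.5]]}}

```text
t: 20.22
tcp_pos: [0.4275, -0.261, 0.1922]
ee_rot: [179.9, -0.1, 0.0]
ft_force: [0.3, -0.6, 0.0]
opening: 0.0712
grip_force: 0.0
```

Call:
{"op": "play_rows", "data": {"steps": [[0,0,0,0,0,0,0.5],[0,0,0,0,0,0,0.5],[0,0,0,0,0,0,0.5],[0,0,0,0,0,0,0.5],[0,0,0,0,0,0,0.5],[0,0,0,0,0,0,0.5],[0,0,0,0,0,0,0.5],[0,0,0,0,0,0,0.5],[0,0,0,0,0,0,0.5],[0,0,0,0,0,0,0.5]]}}

```text
t: 21.05
tcp_pos: [0.4274, -0.261, 0.1919]
ee_rot: [180.0, -0.1, -0.0]
ft_force: [-0.2, 0.5, 7.2]
opening: 0.0622
grip_force: 40.0
```

Run:
```python
from h import *
o,f=shot();W=cloud(f);x,y,z=o["tcp_pos"];print(o["opening"],o["ft_force"],o["grip_force"])
print(arc(W,(x,y),.0095,.016,32,(x,y),60))
```

```text
t 21.05 tcp [ 0.4274 -0.261   0.1919] [ 1.7997e+02 -5.0000e-02 -1.0000e-02]
0.062193535153512995 [-0.20591258  0.48501529  7.22189874] 40.002128690193786
(31, 'free', array([ 427.6, -261. ,   31.5]), 'fixedR', array([ 427., -261.]), 'res', np.float64(0.14))
```

Call:
{"op": "play_rows", "data": {"steps": [[0,0,-15,0,0,0,0.5],[0,0,-50,0,0,0,0.5],[0,0,-90,0,0,0,0.5],[15,-19,-105,0,0,0,0.5],[37,-47,-105,0,0,0,0.5],[60,-75.5,-105,0,0,0,0.5],[84,-106,-105,0,0,0,0.5],[108,-136,-105,0,0,0,0.5],[132,-166,-105,0,0,0,0.5],[156,-196.4,-105,0,0,0,0.5]]}}

```text
t: 21.93
tcp_pos: [0.584, -0.0627, 0.2963]
ee_rot: [180.0, -0.0, -0.0]
ft_force: [0.2, -0.9, -0.4]
opening: 0.0621
grip_force: 40.0
```

Call:
{"op": "play_rows", "data": {"steps": [[24,-30,0,0,0,0,0.5],[46,-58,0,0,0,0,0.5],[64,-80,0,0,0,0,0.5],[74,-93,0,0,0,0,0.5],[76.1,-95.8,0,0,0,0,0.5],[76.1,-95.8,0,0,0,0,0.5],[76.1,-95.8,0,0,0,0,0.5],[76.1,-95.8,0,0,0,0,0.5],[76.1,-95.8,0,0,0,0,0.5],[76.1,-95.8,0,0,0,0,0.5]]}}

```text
t: 22.77
tcp_pos: [0.659, 0.0305, 0.2963]
ee_rot: [180.0, 0.0, -0.1]
ft_force: [1.4, 0.1, -0.6]
opening: 0.0621
grip_force: 40.0
```

Run:
```python
from h import *
o,f=shot();W=cloud(f);x,y,z=o["tcp_pos"];print(o["opening"],o["ft_force"],o["grip_force"])
zt=z-.1919+.012
print("held",arc(W,(x,y),zt-.003,zt+.003,32,(x,y),60),"tip",near(W,(.659,.0315),.02,.080,.085),"D2 rim",arc(W,(.659,.0315),.0595,.074,32,(.659,.0315),40))
```

```text
t 22.77 tcp [0.659  0.0305 0.2963] [ 1.8e+02  0.0e+00 -6.0e-02]
0.06214154833609978 [ 1.39420556  0.0602221  -0.6011095 ] 39.99956232644763
held (31, 'free', array([659.1,  30.6,  31.5]), 'fixedR', array([658.4,  30.6]), 'res', np.float64(0.15)) tip (345, array([658.6,  31.1]), 7.7, array([658.2,  30.9,  82.8])) D2 rim (21, 'free', array([660.2,  31.2,  31.2]), 'fixedR', array([659.3,  31.2]), 'res', np.float64(0.13))
```

Call:
{"op": "play_rows", "data": {"steps": [[0.7,-0.5,0,0,0,0,0.5],[0.7,-0.5,5,0,0,0,0.5],[0.7,-0.5,10,0,0,0,0.5],[0.7,-0.5,15,0,0,0,0.5],[0.7,-0.5,20,0,0,0,0.5],[0.7,-0.5,25,0,0,0,0.5],[0.7,-0.5,29,0,0,0,0.5],[0.7,-0.5,32,0,0,0,0.5],[0.7,-0.5,33,0,0,0,0.5],[0.7,-0.5,33,0,0,0,0.5]]}}

```text
t: 23.65
tcp_pos: [0.66, 0.0319, 0.2628]
ee_rot: [180.0, 0.0, 0.0]
ft_force: [0.6, 0.5, -1.5]
opening: 0.062
grip_force: 40.0
```

Run:
```python
from h import *
o,f=shot();W=cloud(f);x,y,z=o["tcp_pos"];print(o["opening"],o["ft_force"],o["wrist_torque"],o["grip_force"])
print("rim",arc(W,(x,y),.0775,.087,32,(x,y),60))
```

```text
t 23.65 tcp [0.66   0.0319 0.2628] [1.8e+02 2.0e-02 0.0e+00]
0.06195232566436341 [ 0.62312605  0.54435065 -1.45040514] [0.04224718 0.03912135 0.03020182] 39.999515108092965
rim (31, 'free', array([659.8,  32. ,  31.6]), 'fixedR', array([659.3,  32. ]), 'res', np.float64(0.14))
```

Release, then rise and move aside.

Call:
{"op": "play_rows", "data": {"steps": [[0,0,0,0,0,0,1],[0,0,0,0,0,0,1],[0,0,0,0,0,0,1],[0,0,-5,0,0,0,1],[0,0,-30,0,0,0,1],[0,0,-65,0,0,0,1],[0,0,-82,0,0,0,1],[-40,0,-86,0,0,0,1],[-80,0,-86,0,0,0,1],[-120,0,-86,0,0,0,1]]}}

```text
t: 24.53
tcp_pos: [0.5384, 0.0319, 0.3498]
ee_rot: [180.0, -0.1, 0.0]
ft_force: [-0.2, -0.3, 0.6]
opening: 0.0928
grip_force: 0.0
```

Call:
{"op": "play_rows", "data": {"steps": [[-40,0,0,0,0,0,1],[-70,0,0,0,0,0,1],[-80,0,0,0,0,0,1],[-80,0,0,0,0,0,1],[-80,0,0,0,0,0,1],[-80,0,0,0,0,0,1],[-80,0,0,0,0,0,1],[-80,0,0,0,0,0,1],[-80,0,0,0,0,0,1],[-80,0,0,0,0,0,1]]}}

```text
t: 25.37
tcp_pos: [0.4603, 0.0318, 0.3489]
ee_rot: [-180.0, 0.0, 0.0]
ft_force: [0.7, 0.2, 0.1]
opening: 0.0927
grip_force: 0.0
```

Run:
```python
from h import *
from workcell import bot
t=bot.grab_frame("top");W=cloud(t);print("stack top",near(W,(.656,.0335),.04,.0775,.084)); print(bot.observe()["ft_force"],bot.observe()["t"])
q=W[(np.hypot(W[...,0]-.657,W[...,1]-.033)<.034)&(W[...,2]>.0785)&(W[...,2]<.086)&(np.hypot(W[...,0]-.657,W[...,1]-.033)>.024)]
print("tilt",np.linalg.lstsq(np.c_[q[:,:2],np.ones(len(q))],q[:,2],rcond=None)[0][:2])
s=bot.grab_frame("side")["frame"][230:390,220:420,::-1];cv2.imwrite("pics/end.png",cv2.resize(s,None,fx=3.5,fy=3.5,interpolation=cv2.INTER_CUBIC))
```

```text
stack top (579, array([657.7,  34. ]), 31.7, array([657.9,  33.9,  80.9]))
[-0.07394397 -0.7767038  -0.52155756] 25.4167
tilt [-0.0028169  -0.00451727]
```

View pics/end.png

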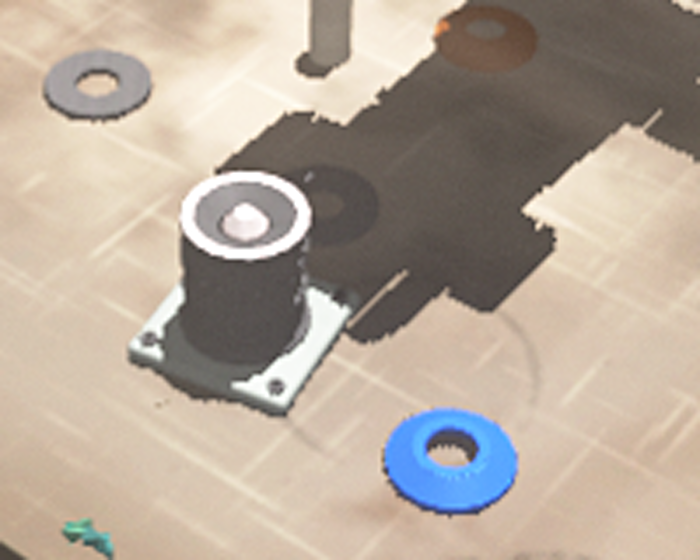

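The picture shows the full stack at (245,260): level, hollow side on top, post tip through the hole, with the flats, bushing and look-alikes untouched. Handing the job in.

```bash
python3 -c "
from workcell import bot
print(bot.finish_job())"
```

```text
the job is handed in; nothing more can be done
None
```

All four conical washers are on the post in the order dome-up, hollow-up, dome-up, hollow-up, level and released; I handed the job in at about 25 s, and no verdict came back.

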